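Balance and close a centrifuge rotor

ROBOT

A 6-joint arm with a two-finger parallel gripper is mounted at the origin on the work surface; the furniture and walls round the work are solid. World frame = base frame: x ahead of the robot, y to its left, z up, the work surface at z = 0. Lengths are in mm, angles in rad, forces in N, time in s.
With the tool pointing down it reaches from about 350 to 875 mm from the base axis. Payload 4.2 kg.
Tool frame: the origin (TCP) lies midway between the tips of the shut fingers; the grasp point (between the pads) lies 19 mm behind it; z points along the fingers, y is the line along which they close (so a half turn about z gives the same grasp; the last joint's range is limited). The gripper opens to 85 mm and grips with 20 to 120 N. Pads are 22 mm wide; open, the fingers measure 114 mm over their backs; the gripper's body (76 mm by 85 mm) begins 54 mm behind the grasp point. The pads swing forward as they close: fully open they stand 13 mm farther back than shut.
Start: joints at [-0.903, 0.385, 0.008, 0, -1.194, -0.259], TCP at [248.456, -573.471, 231.312] pointing down, gripper open.
Joint ranges: [-3.14, 3.14], [-1.21, 2.06], [-1.07, 1.41], [-3.16, 2.05], [-2.99, -0.16], [-3.1, 3.1]. Speed limits (rad/s): [2.79, 2.79, 3.14, 3.14, 3.14, 3.14].

INTERFACE

Orientations are given as a unit quaternion [x, y, z, w].
In Python, from bench import read_state, get_image, job_done gives the robot as it stands.
- The arm moves only by the shell command python3 -m jog 'ROWS'. ROWS is JSON, a list of rows, each a list of 3 entries, a list of its own where there are three numbers: the shift along the world's x, y, z scaled (see below), then the turn, a rotation vector about the world's x, y, z scaled (see below), then the gripper's target within -1 to 1 (shut at 1, half-way at 0, fully open at -1). In form: [[[x, y, z], [wx, wy, wz], claw], ...]. A call has 1 to 20 rows; each row is the pose to reach, as a shift and turn from the pose commanded when the call began; what a row does not reach only later rows make up. The controller multiplies each number of a shift by 10 cm and each number of a turn by 120 degrees. A row lasts 1/10 s, in which the tool goes at most 50 mm and 8.59 degrees, less where a joint would pass 70% of its speed; a pose out of reach is approached as far as the arm can. A call with a number of a shift or a turn outside -1 to 1 is refused whole. A call with a gripper value outside its range is refused whole. The fingers move at their own pace and stop on an object; the grip force is fixed at half the most. Time passes only in rows, so rows that repeat a pose let the fingers close. It gives the time, the measured TCP pose, the force, the opening and the grip force at its end, in the units of the state.
- read_state(): the state, without advancing time (a new reading comes with each control period).
- get_image(name): name is "side" or "top" or "wrist"; returns a dict with "frame" (400x640x3 uint8, red, green, blue), "range_z" (400x640 float32, mm along the optical axis (not along the pixel's ray), 0 where there is no reading), "fx", "fy", "cx", "cy" (pixels), "R" (3x3) and "t" (3): a world point X has camera coordinates R X + t. Camera axes: x right, y down, z forward; pixel columns grow to the right and rows downward; lengths in mm; the calibration is good to about 2 mm. A picture is of the moment at which its call begins.
- job_done(): hands the job in; it is judged then, once.
The state is a dict: "clock": time; "joints": joint angles; "joint_vel": joint speeds; "joint_efforts": joint torques, N m; "position": TCP position; "ee_rot": TCP orientation; "contact_force": force on the tool from outside, world axes, zero at the start; "wrist_torque": the same for the moment, N m; "gripper_width": finger opening in mm; "grasp_force": force on a finger pad.
Only numpy, scipy, OpenCV 4.12 (cv2) and the standard library are available. Lean on these libraries where they do the work, as an engineer would, in place of code of your own. Each camera call takes 0.05 s, during which the arm holds its last target. There are 200 camera calls.

TASK

Load the centrifuge rotor so that it is balanced: stand the loose stoppered vial in the hole straight across from the vial already in the rotor, stand the loose empty white adapter in the hole straight across from the adapter already in the rotor, and put the loose purple-capped tube down into that second adapter. Then put the lid on, knob up, its centre over the rotor's spindle, sitting level and fully down on the rotor, and let go. Do not shift the dropper bottle or the white pot standing nearby.

Things in the scene. Friction and masses are not known exactly. Their poses are not given: they have to be found in the camera images.
- rotor: fixed aluminium disc 194 mm wide, flat face 62 mm above the table; origin on its axis at table level. Six round holes on a 66 mm radius, at 0, 60, .. 300 deg from its x axis: 34 mm wide, 32 deep, floor 30 mm above the table, mouth countersunk to 42. Centre spindle 18 mm thick rises 40 mm, tip tapered. Two holes, 120 deg apart, start filled: one vial, one adapter with tube
- loaded_vial_mid (a point): the vial already in the rotor (same kind as the loose one): the point on its axis half-way up, on its hole's axis. It stays there; its top 26 mm stand above the rotor's face
- loaded_tube_mid (a point): the purple-capped tube already in the rotor, seated in a white adapter that stands in a hole (same kinds as the loose ones): the point on the tube's axis half-way up, on the hole's axis. They stay there; the tube's top is 35 mm above the rotor's face
- vial_mid (a point): the loose glass vial with a round dark stopper, upright on the table, 58 mm tall: body 29 mm in diameter, stopper (top 7 mm, good to grip) 33 mm. This point is on its axis half-way up, 29 mm above its foot; z up. Fully in a rotor hole, its foot is on the hole's floor and its top 26 mm above the face
- adapter_mid (a point): the loose empty adapter, an upright white sleeve 54 mm tall: body 29 mm in diameter, collar (top 22 mm, good to grip) 34 mm. Hole in its top 13 mm wide, ending 14 mm above its foot, mouth widened to 22 mm by a 4.5 mm deep funnel. Point on its axis half-way up, 27 mm above its foot; z up. Fully in a rotor hole its foot is on the hole's floor, its top 22 mm above the face
- tube_mid (a point): the loose small tube, 49 mm tall, upright in a hole of a fixed round aluminium block 48 mm wide, 40 tall, its top 55 mm above the table: purple cap 18 mm in diameter (top 15 mm, grip here), dark stem 10 mm in diameter, 34 mm long. Point on its axis half-way up, 24.5 mm above its foot; z up. Seated in an adapter its cap rests in the funnel, its foot 18 mm above the adapter's foot, its top 13 mm above the adapter's top
- lid_knob (a point): the rotor lid, lying right way up on the table: hollow aluminium cover 186 mm wide, 46 mm tall, black ribbed knob at its centre (grip 34 mm in diameter, 52 to 70 mm above the rim). Point: middle of the knob's grip, 61 mm above the rim; z up. Inside, a socket of 22 mm bore, mouth 28 mm, ends 4 mm above rim level and goes over the spindle; the rim then rests on the rotor's face
- dropper_mid (a point): bystander: dropper bottle with a pointed red cap, 26 mm in diameter, 70 mm tall, standing among the loose parts; point on its axis half-way up
- pot_mid (a point): bystander: white plastic pot with a pressed-on lid, 81 mm in diameter, 100 mm tall; point on its axis half-way up
There are look-alikes about, which are no part of the job. What is shaped like the part that bears adapter_mid but yellow is not meant.

How it is judged (in metres and radians):
At the end, for the whole second after the job is handed in: Vial and adapter stand opposite their loaded twins, down in their holes (height within 4 mm); tube seated in that adapter (height 4.5 mm, axis 6 mm); lid on the face (height 3 mm, centre 6 mm, level within 3 degrees) (z of vial_mid in the frame of rotor between 0.055 and 0.063 m and angle between each of vial_mid, adapter_mid's own z axis and vertical below 0.2 rad and horizontal distance between vial_mid and loaded_vial_mid above 0.122 m and horizontal distance between each of vial_mid, adapter_mid and rotor below 0.074 m and z of adapter_mid in the frame of rotor between 0.053 and 0.061 m and horizontal distance between adapter_mid and loaded_tube_mid above 0.12 m and z of tube_mid in the frame of rotor between 0.068 and 0.077 m and horizontal distance between tube_mid and adapter_mid below 0.006 m and angle between tube_mid's own z axis and vertical below 0.3 rad and z of lid_knob in the frame of rotor between 0.12 and 0.126 m and horizontal distance between lid_knob and rotor below 0.006 m and angle between lid_knob's own z axis and vertical below 0.05 rad); the robot touches nothing.
It fails at once if the dropper bottle or the white pot is shifted by more than 30 mm (distance of any of dropper_mid, pot_mid from where it was at the start of the episode above 0.03 m).
It also fails if it takes over 106 s, if anything falls off the work surface, if the arm or the gripper's body presses on something with over 40 N, if the wrist force passes 120 N, or if a joint passes its speed limit or range.

## Working session

There is one attempt and no reset: what is moved stays moved. The work goes in short steps, Python scripts to look and compute and a shell command to move; the robot and the scene stay as the last step left them, time stands still between calls to the robot, and variables do not carry over. Pictures are saved under pics/ and viewed, at most 14 in all, crops included, and the job is handed in when it is done.

```bash
mkdir -p pics; cat > h.py <<'E'
import numpy as np,cv2
from bench import read_state,get_image,job_done
def snap(n,f):
    d=get_image(n); cv2.imwrite('pics/'+f+'.png',d['frame'][:,:,::-1]); np.savez('/tmp/'+f+'.npz',**d); return d
def cloud(d):
    v,u=np.mgrid[0:400,0:640]; z=d['range_z'].astype(float)
    c=np.stack([(u-d['cx'])/d['fx']*z,(v-d['cy'])/d['fy']*z,z],-1)
    X=(c-np.array(d['t']).ravel())@np.array(d['R']); X[z==0]=np.nan; return X
def ray(d,u,v,h):
    R=np.array(d['R']);t=np.array(d['t']).ravel();C=-R.T@t
    r=R.T@np.array([(u-d['cx'])/d['fx'],(v-d['cy'])/d['fy'],1]); return C+r*(h-C[2])/r[2]
E
python3 - <<'E'
from h import *
for n in ['top','side','wrist']:
    d=snap(n,n+'0'); print(n,-np.array(d['R']).T@np.array(d['t']).ravel(),d['fx'])
s=read_state();print(s)
E
```

```text
top [ 409.1045437   -59.34863675 1315.91883935] 400.90896867473776
side [  446.42727493 -1030.15960024   455.84943181] 401.1156444020221
wrist [ 180.66635183 -602.82441784  372.86700979] 348.82009157403667
{'clock': 0.15, 'joints': array([-9.03390996e-01,  3.85418795e-01,  6.96366045e-03, -3.46157593e-04,
       -1.19398913e+00, -2.58585909e-01]), 'joint_vel': array([ 0.00011664, -0.00130303,  0.00400605,  0.00312816, -0.00089208,
        0.00189756]), 'joint_efforts': array([-2.59836379e-04, -3.92678654e+01,  1.88581431e+01,  4.18858543e+00,
       -3.39577135e-03, -1.19935901e-06]), 'position': array([ 248.29399132, -573.1023624 ,  230.45963096]), 'ee_rot': array([-2.02926634e-01,  9.79193585e-01,  8.09077504e-04, -2.24064625e-04]), 'contact_force': array([-0.85427272, -0.20140969, -0.08282701]), 'wrist_torque': array([0.04177327, 0.00206075, 0.04297587]), 'grasp_force': 0.0, 'gripper_width': 85.15162364657702}
```

View pics/top0.png

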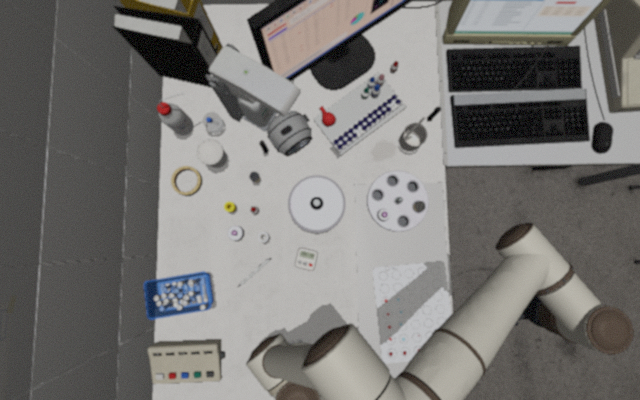

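View pics/side0.png

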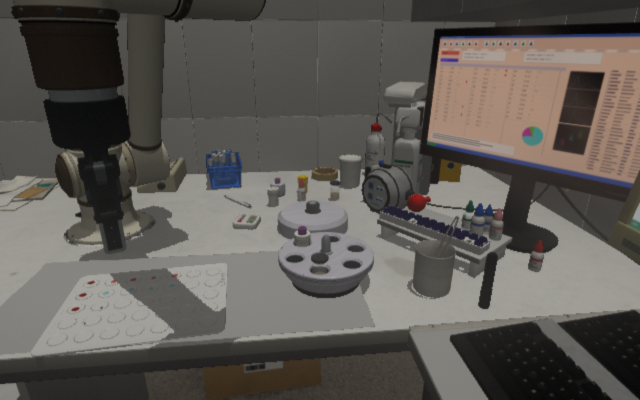

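Top view: rotor about (398,201), lid (316,203), loose small parts around (230-265,178-240), pot (211,152). Next I'll crop this area.

```bash
python3 - <<'E'
from h import *
a=cv2.imread('pics/top0.png')[160:260,205:285];b=cv2.imread('pics/top0.png')[160:245,355:440]
a=cv2.resize(a,(480,600),interpolation=2);b=cv2.resize(b,(320,320),interpolation=2)
o=np.zeros((600,800,3),np.uint8);o[:,:480]=a;o[:320,480:]=b
s=cv2.imread('pics/side0.png')[165:215,255:348];o[330:330+172,480:]=cv2.resize(s,(320,172),interpolation=2)
s=cv2.imread('pics/side0.png')[220:300,270:380];
cv2.imwrite('pics/c1.png',o)
d=dict(np.load('/tmp/top0.npz'));X=cloud(d)
for n,(u,v) in dict(rotor=(398,201),lid=(316,203),yel=(230,207),a=(254,210),b=(235,233),c=(265,238),dr=(255,178),pot=(211,152),knobtop=(316,203)).items(): print(n,X[v,u].round(),X[v+5,u+5].round())
E
```

```text
rotor [ 535. -310.   93.] [ 522. -331.   62.]
lid [535. -58.  74.] [521. -74.  45.]
yel [532. 223.  12.] [517. 209.  -3.]
a [517. 137.  61.] [505. 130.  -0.]
b [446. 198.  51.] [430. 185.  36.]
c [429. 103.  55.] [413.  93.   2.]
dr [619. 134.  57.] [612. 127.  -0.]
pot [695. 264. 102.] [680. 249.  97.]
knobtop [535. -58.  74.] [521. -74.  45.]
```

View pics/c1.png

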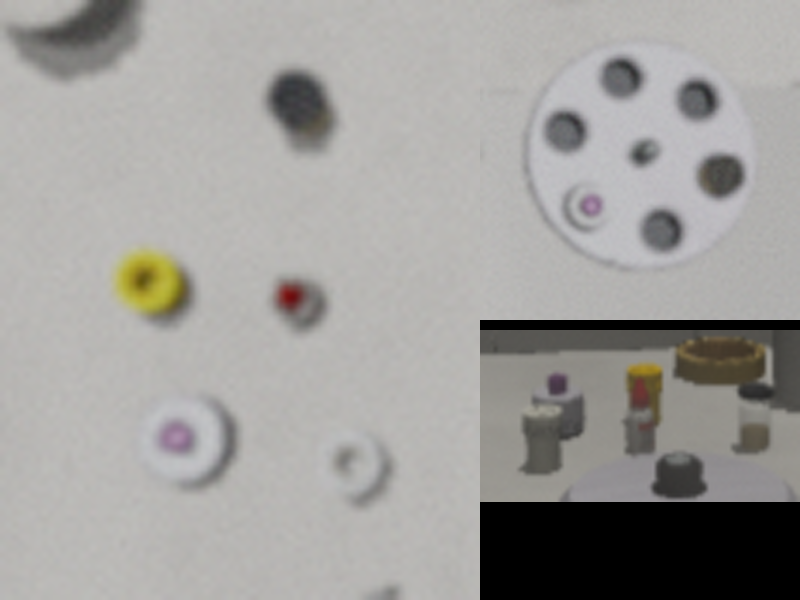

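Candidates: vial: only (254,177), dark stopper. Adapter: white (265,238) or yellow (230,207), so white. Tube: in the block (235,233); the one at crop (587,205) is already in the rotor. Dropper is red at (254,210). The crop confirms these, so I'll measure now.

```bash
cat >> h.py <<'E'
def disc(X,x,y,r,zl,zh):
    m=(np.hypot(X[...,0]-x,X[...,1]-y)<r)&(X[...,2]>zl)&(X[...,2]<zh); P=X[m]
    c,rr=cv2.minEnclosingCircle(P[:,:2].astype(np.float32)); return np.round([*c,rr,len(P),np.median(P[:,2])],1)
E
python3 - <<'E'
from h import *
X=cloud(dict(np.load('/tmp/top0.npz')))
print('rotor',disc(X,535,-310,110,57,67))
print('lid',disc(X,535,-58,110,35,52));print('knob',disc(X,535,-58,30,62,80))
print('vial',disc(X,619,134,28,48,70));print('adapter',disc(X,429,103,28,44,65));print('tube',disc(X,446,198,28,47,65));print('block',disc(X,446,198,35,30,44));print('drop',disc(X,517,137,25,20,80));print('yel',disc(X,530,223,28,30,70))
print('rotor items',disc(X,490,-250,30,70,110),disc(X,517,-378,30,80,95))
m=(np.hypot(X[...,0]-535,X[...,1]+310)<97)&(X[...,2]>72);n,l,s,c=cv2.connectedComponentsWithStats(m.astype(np.uint8))
for i in range(1,n):
    P=X[l==i];print(s[i,4],P.mean(0).round(1),P.max(0).round(1))
E
```

```text
rotor [ 539.5 -315.8   97.6 2208.    62.6]
lid [ 536.7  -60.2   92.7 2420.    45.2]
knob [536.6 -59.7  16.2  88.   70.5]
vial [624.4 137.3  16.4  84.   58.3]
adapter [433.3 109.1  17.   84.   53.8]
tube [442.9 197.5  13.7  27.   54.5]
block [446.8 200.3  24.  147.   39.7]
drop [519.9 140.1  12.6  54.   42.9]
yel [529.7 216.7  17.1  97.   52.6]
rotor items [ 493.6 -262.7   18.8   95.    85.1] [ 519.4 -377.8   16.6   94.    88.6]
36 [ 538.3 -313.6   93.7] [ 547.7 -306.2  104.2]
94 [ 519.4 -377.9   88.4] [ 534.9 -361.9   93.9]
102 [ 494.1 -265.7   86.7] [ 511.7 -250.   101.1]
```

```bash
python3 -m jog '[[[0.5,1,0],[0,0,0],-0.4],[[0.5,1,0],[0,0,0],-0.4],[[0.5,1,0],[0,0,0],-0.4]]'; python3 -m jog '[[[0.5,1,0],[0,0,0],-0.4],[[0.5,1,0],[0,0,0],-0.4],[[0.5,1,0],[0,0,0],-0.4]]'; python3 -m jog '[[[0.5,1,0],[0,0,0],-0.4],[[0.5,1,0],[0,0,0],-0.4],[[0.5,1,0],[0,0,0],-0.4]]'
```

```text
clock: 0.45
position: [299.3, -470.2, 231.2]
ee_rot: [-0.204, 0.979, 0.001, 0.0]
contact_force: [0.7, 0.3, -0.1]
gripper_width: 59.7
grasp_force: 0.0
clock: 0.75
position: [349.5, -370.6, 231.4]
ee_rot: [-0.205, 0.979, 0.0, 0.0]
contact_force: [0.1, -0.5, -0.4]
gripper_width: 59.8
grasp_force: 0.0
clock: 1.05
position: [399.8, -271.0, 231.5]
ee_rot: [-0.205, 0.979, -0.0, 0.0]
contact_force: [0.8, 0.4, -0.2]
gripper_width: 59.9
grasp_force: 0.0
```

```bash
python3 -m jog '[[[0.55,1,0],[0,0,0],-0.4],[[0.55,1,0],[0,0,0],-0.4],[[0.55,1,0],[0,0,0],-0.4]]'; python3 -m jog '[[[0.55,1,0],[0,0,0],-0.4],[[0.55,1,0],[0,0,0],-0.4],[[0.55,1,0],[0,0,0],-0.4]]'; python3 -m jog '[[[0.55,1,0],[0,0,0],-0.4],[[0.55,1,0],[0,0,0],-0.4],[[0.55,1,0],[0,0,0],-0.4]]';python3 -m jog '[[[0.55,1,0],[0,0,0],-0.4],[[0.55,1,0],[0,0,0],-0.4],[[0.55,1,0],[0,0,0],-0.4],[[0.55,1,0],[0,0,0],-0.4]]'
python3 - <<'E'
from h import *
d=snap('wrist','w1');X=cloud(d);print(read_state()['position'],-np.array(d['R']).T@np.array(d['t']).ravel())
for n,a in dict(vial=(624,137,30,50,66),adapter=(433,109,30,46,62),drop=(520,140,25,60,80),tube=(445,198,28,47,65)).items():
    try: print(n,disc(X,*a))
    except Exception as e: print(n,'none')
E
```

```text
clock: 1.35
position: [455.2, -171.4, 231.4]
ee_rot: [-0.204, 0.979, -0.0, 0.0]
contact_force: [-0.1, -0.2, -0.3]
gripper_width: 59.8
grasp_force: 0.0
clock: 1.65
position: [510.4, -71.4, 231.1]
ee_rot: [-0.204, 0.979, -0.0, 0.0]
contact_force: [0.6, -0.8, 1.0]
gripper_width: 59.5
grasp_force: 0.0
clock: 1.95
position: [565.4, 28.6, 230.7]
ee_rot: [-0.204, 0.979, -0.0, 0.0]
contact_force: [0.2, -0.6, -0.5]
gripper_width: 60.2
grasp_force: 0.0
clock: 2.35
position: [619.1, 127.0, 230.0]
ee_rot: [-0.203, 0.979, -0.0, -0.001]
contact_force: [-1.1, -0.2, 0.5]
gripper_width: 59.7
grasp_force: 0.0
[618.38169234 125.79514866 230.33758184] [551.66734641  97.47996224 372.66714026]
vial [624.6 141.5  16.4 935.   57.7]
adapter [ 0.  0.  0.  0. nan]
drop [520.8 144.9   5.8 130.   66.1]
tube [447.1 204.5   9.2 457.   53.7]
  return _methods._mean(a, axis=axis, dtype=dtype,
  ret = ret.dtype.type(ret / rcount)
```

View pics/w1.png

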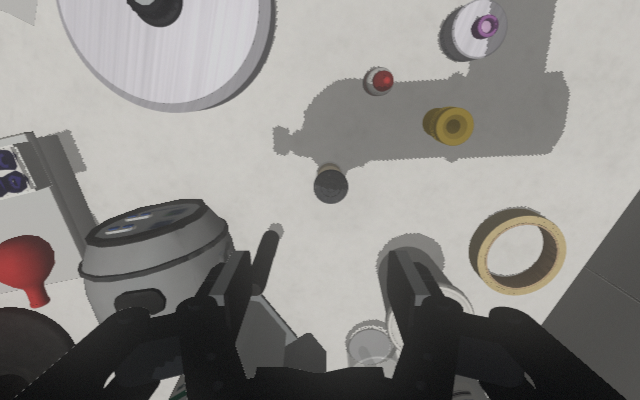

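Wrist view: vial stopper at (330,184), dropper red cap (380,80), tube (486,26). Microscope at (150,240): I'll check its clearance before descending.

```bash
python3 - <<'E'
from h import *
for f in ['w1','top0']:
    X=cloud(dict(np.load(f'/tmp/{f}.npz')));D=np.hypot(X[...,0]-624.5,X[...,1]-139.5)
    for z in (70,100,130,180):
        m=(X[...,2]>z)&(X[...,0]<900)&((D>40) if f=='top0' else (X[...,2]<205)&(D>40)); i=np.nanargmin(np.where(m,D,9e9)); print(f,z,D.flat[i].round(),X.reshape(-1,3)[i].round())
E
```

```text
w1 70 90.0 [711. 115.  72.]
w1 100 91.0 [711. 113. 100.]
w1 130 146.0 [738.  49. 139.]
w1 180 355.0 [ 595. -214.    1.]
top0 70 92.0 [711. 109. 105.]
top0 100 92.0 [711. 109. 105.]
top0 130 142.0 [719.  33. 132.]
top0 180 153.0 [756.  61. 339.]
```

```bash
python3 -m jog '[[[0.06,0.13,-0.3],[0,0,0],-0.4],[[0.06,0.13,-0.7],[0,0,0],-0.4],[[0.06,0.13,-1],[0,0,0],-0.4],[[0.06,0.13,-1],[0,0,0],-0.4]]'; python3 -m jog '[[[0,0,-0.3],[0,0,0],-0.4],[[0,0,-0.6],[0,0,0],-0.4],[[0,0,-0.8],[0,0,0],-0.4],[[0,0,-0.95],[0,0,0],-0.4],[[0,0,-0.96],[0,0,0],-0.4],[[0,0,-0.96],[0,0,0],-0.4]]';python3 -m jog '[[[0,0,0],[0,0,0],0.2],[[0,0,0],[0,0,0],0.4],[[0,0,0],[0,0,0],1],[[0,0,0],[0,0,0],1],[[0,0,0],[0,0,0],1],[[0,0,0],[0,0,0],1]]'
```

```text
clock: 2.8
position: [620.8, 136.2, 126.7]
ee_rot: [-0.202, 0.979, -0.001, -0.005]
contact_force: [-0.4, -0.6, -0.4]
gripper_width: 60.2
grasp_force: 0.0
clock: 3.4
position: [625.5, 138.9, 37.2]
ee_rot: [-0.203, 0.979, -0.0, 0.001]
contact_force: [0.3, -0.1, 0.5]
gripper_width: 60.0
grasp_force: 0.0
clock: 4.0
position: [625.8, 139.9, 37.3]
ee_rot: [-0.203, 0.979, -0.0, 0.002]
contact_force: [-1.1, -0.1, 6.7]
gripper_width: 30.1
grasp_force: 58.8
```

```bash
python3 -m jog '[[[0,0,0.3],[0,0,0],1],[[0,0,0.7],[0,0,0],1],[[0,0,1],[0,0,0],1],[[0,0,1],[0,0,0],1]]'
python3 - <<'E'
from h import *
d=snap('side','s1');d=snap('wrist','w2')
a=cv2.imread('pics/s1.png')[60:220,220:420];b=cv2.imread('pics/w2.png')[200:400,180:480]
o=np.zeros((480,800,3),np.uint8);o[:320,:400]=cv2.resize(a,(400,320));o[:267,400:]=cv2.resize(b,(400,267));cv2.imwrite('pics/c2.png',o)
s=read_state();print(s['position'],s['gripper_width'],s['contact_force'],s['grasp_force'])
E
```

```text
clock: 4.4
position: [627.3, 140.6, 141.1]
ee_rot: [-0.203, 0.979, 0.001, 0.005]
contact_force: [0.2, -0.0, 0.2]
gripper_width: 29.8
grasp_force: 59.2
[624.28028052 139.70271537 135.92806784] 29.96322504698491 [ 0.40700643  0.39294228 -1.25102672] 59.243125319480896
```

View pics/c2.png

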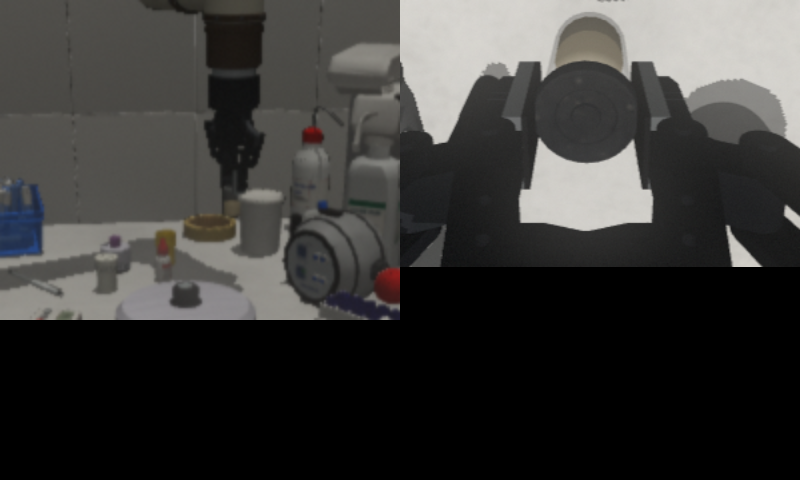

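Vial is held straight between the pads at crop (585,110). Carrying it to the rotor.

```bash
python3 -m jog '[[[-0.05,-0.3,0.3],[0,0,0],1],[[-0.1,-0.7,0.4],[0,0,0],1],[[-0.16,-1,0.4],[0,0,0],1]]';python3 -m jog '[[[-0.08,-0.5,0],[0,0,0],1],[[-0.16,-1,0],[0,0,0],1],[[-0.16,-1,0],[0,0,0],1]]';python3 -m jog '[[[-0.08,-0.5,0],[0,0,0],1],[[-0.16,-1,0],[0,0,0],1],[[-0.16,-1,0],[0,0,0],1]]';python3 -m jog '[[[-0.08,-0.5,0],[0,0,0],1],[[-0.16,-0.9,0],[0,0,0],1],[[-0.16,-0.9,0],[0,0,0],1],[[-0.16,-0.9,0],[0,0,0],1],[[-0.16,-0.9,0],[0,0,0],1]]'
python3 - <<'E'
from h import *
d=snap('wrist','w3');X=cloud(d);s=read_state();print(s['position'])
print('rotor',disc(X,539,-315,110,57,67),'spindle',disc(X,539,-315,25,70,110),'lv',disc(X,519,-378,30,75,100),'tube',disc(X,494,-264,25,88,110),'adapter',disc(X,494,-264,30,76,100))
E
```

```text
clock: 4.8
position: [608.3, 38.3, 175.5]
ee_rot: [-0.203, 0.979, -0.0, 0.0]
contact_force: [0.5, -0.6, -0.5]
gripper_width: 29.8
grasp_force: 59.4
clock: 5.1
position: [589.8, -65.1, 173.3]
ee_rot: [-0.2, 0.98, 0.0, -0.003]
contact_force: [0.2, 0.8, -1.1]
gripper_width: 29.8
grasp_force: 59.4
clock: 5.4
position: [574.3, -164.4, 173.3]
ee_rot: [-0.2, 0.98, 0.0, -0.002]
contact_force: [-0.1, -0.6, -1.2]
gripper_width: 30.0
grasp_force: 59.5
clock: 5.9
position: [560.3, -249.5, 174.3]
ee_rot: [-0.203, 0.979, 0.001, -0.001]
contact_force: [-0.2, -0.8, 0.2]
gripper_width: 29.8
grasp_force: 59.6
[ 560.53700254 -249.21816478  174.63581439]
rotor [  539.4  -312.1    97.3 41566.     61.8] spindle [ 539.5 -311.9    9.2  783.    95.1] lv [ 519.7 -374.3   16.6 2397.    87.8] tube [ 495.  -263.2    8.9  665.    96.2] adapter [ 494.9 -263.2   17.  2222.    84.2]
```

View pics/w3.png

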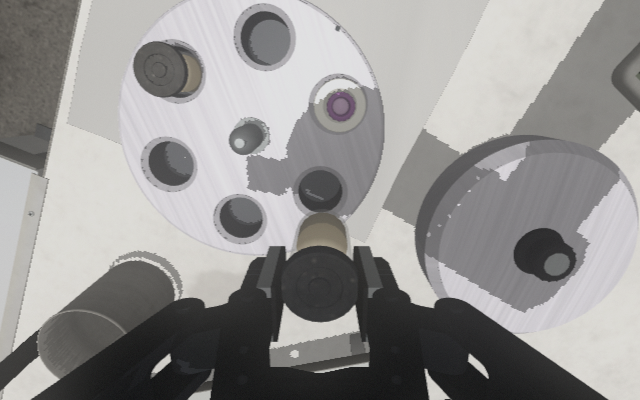

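```bash
python3 - <<'E'
from h import *
X=cloud(dict(np.load('/tmp/w3.npz')))
P=X[(np.hypot(X[...,0]-560,X[...,1]+249)<30)&(X[...,2]>185)&(X[...,2]<215)]
v=X[275:300,300:335].reshape(-1,3);print(np.nanmean(v,0),np.nanmin(v,0),np.nanmax(v,0))
d=dict(np.load('/tmp/w3.npz'));print([ray(d,u,vv,196).round(1) for u,vv in [(280,285),(358,285),(319,247),(319,322)]])
for u in range(276,366,6): print(u,X[285,u].round(1),end=' ')
E
```

```text
[ 561.00680347 -250.31976941  194.64187254] [ 552.8232967  -258.51952961  192.81236388] [ 568.82479937 -241.92591037  196.85455366]
[array([ 565.2, -264.3,  196. ]), array([ 553. , -236.2,  196. ]), array([ 544.2, -256.7,  196. ]), array([ 574.7, -243.5,  196. ])]
276 [ 557.  -267.4  210.6] 282 [ 565.3 -263.5  195.2] 288 [ 564.7 -261.2  194.7] 294 [ 562.8 -259.3  196.4] 300 [ 563.4 -256.7  193.6] 306 [ 562.6 -254.4  193.4] 312 [ 560.5 -252.7  195.5] 318 [ 559.9 -250.4  194.9] 324 [ 558.7 -248.3  195.3] 330 [ 557.6 -246.2  195.5] 336 [ 557.2 -243.8  194.6] 342 [ 556.6 -241.3  193.9] 348 [ 554.8 -239.7  195.6] 354 [ 554.2 -237.3  194.9] 360 [ 549.2 -238.1  203.2]
```

Stopper centre lies within 1 mm of the hole axis; descending.

```bash
python3 -m jog '[[[0,0.01,-0.3],[0,0,0],1],[[0,0.01,-0.5],[0,0,0],1],[[0,0.01,-0.7],[0,0,0],1],[[0,0.01,-0.85],[0,0,0],1],[[0,0.01,-1],[0,0,0],1],[[0,0.01,-1],[0,0,0],1],[[0,0.01,-1],[0,0,0],1]]';python3 -m jog '[[[0,0,-0.02],[0,0,0],1],[[0,0,-0.04],[0,0,0],1],[[0,0,-0.06],[0,0,0],1],[[0,0,-0.06],[0,0,0],1]]'
```

```text
clock: 6.65
position: [560.8, -248.6, 75.4]
ee_rot: [-0.204, 0.979, 0.0, -0.0]
contact_force: [-0.1, -0.3, 0.1]
gripper_width: 30.0
grasp_force: 59.9
clock: 7.05
position: [560.3, -249.4, 69.2]
ee_rot: [-0.203, 0.979, 0.0, -0.0]
contact_force: [0.0, -0.3, -0.3]
gripper_width: 29.8
grasp_force: 59.9
```

```bash
python3 -m jog '[[[0,0,-0.01],[0,0,0],1],[[0,0,-0.01],[0,0,0],0.2],[[0,0,-0.01],[0,0,0],-0.15],[[0,0,-0.01],[0,0,0],-0.15],[[0,0,0.3],[0,0,0],-0.15],[[0,0,0.7],[0,0,0],-0.15],[[0,0,1],[0,0,0],-0.15],[[0,0,1],[0,0,0],-0.15],[[0,0,1],[0,0,0],-0.15]]'
python3 - <<'E'
from h import *
d=snap('wrist','w4');X=cloud(d);s=read_state();print(s['position'])
print('vial',disc(X,560,-249,26,76,110))
E
```

```text
clock: 7.95
position: [560.6, -249.4, 170.0]
ee_rot: [-0.203, 0.979, -0.0, 0.001]
contact_force: [-0.8, 0.7, -0.5]
gripper_width: 49.1
grasp_force: 0.0
[ 559.86825537 -249.2138873   168.71502893]
vial [ 559.9 -247.7   16.5 1754.    87.7]
```

```bash
python3 -m jog '[[[-0.16,0.45,0],[0,0,0],-0.4],[[-0.32,0.9,0],[0,0,0],-0.4],[[-0.32,0.9,0],[0,0,0],-0.4]]';python3 -m jog '[[[-0.16,0.45,0],[0,0,0],-0.4],[[-0.32,0.9,0],[0,0,0],-0.4],[[-0.32,0.9,0],[0,0,0],-0.4]]';python3 -m jog '[[[-0.16,0.45,0],[0,0,0],-0.4],[[-0.32,0.9,0],[0,0,0],-0.4],[[-0.32,0.9,0],[0,0,0],-0.4]]';python3 -m jog '[[[-0.16,0.45,0],[0,0,0],-0.4],[[-0.31,0.9,0],[0,0,0],-0.4],[[-0.31,0.9,0],[0,0,0],-0.4],[[-0.31,0.9,0],[0,0,0],-0.4]]'
python3 - <<'E'
from h import *
d=snap('wrist','w5');X=cloud(d);s=read_state();print(s['position'])
print('adapter',disc(X,433,111,30,46,62),'tube',disc(X,445,201,28,47,65))
E
```

```text
clock: 8.3
position: [525.4, -155.9, 167.6]
ee_rot: [-0.205, 0.979, 0.001, -0.002]
contact_force: [0.4, -0.3, 0.8]
gripper_width: 59.6
grasp_force: 0.0
clock: 8.6
position: [494.3, -66.4, 168.2]
ee_rot: [-0.205, 0.979, 0.001, -0.002]
contact_force: [0.2, -0.7, 0.1]
gripper_width: 59.7
grasp_force: 0.0
clock: 8.9
position: [463.1, 23.4, 168.5]
ee_rot: [-0.206, 0.979, 0.0, -0.001]
contact_force: [0.4, -0.9, 0.6]
gripper_width: 59.6
grasp_force: 0.0
clock: 9.3
position: [433.4, 110.7, 168.7]
ee_rot: [-0.204, 0.979, -0.0, -0.001]
contact_force: [-0.4, -0.6, -0.5]
gripper_width: 59.9
grasp_force: 0.0
[433.54056603 109.91887592 168.65762709]
adapter [ 432.9  113.3   17.2 1361.    53.5] tube [446.8 204.7   9.2 415.   53.7]
```

```bash
python3 -m jog '[[[0,0.02,-0.3],[0,0,0],-0.4],[[0,0.02,-0.7],[0,0,0],-0.4],[[0,0.02,-1],[0,0,0],-0.4],[[0,0.02,-1],[0,0,0],-0.4]]'; python3 -m jog '[[[0,0,-0.2],[0,0,0],-0.4],[[0,0,-0.32],[0,0,0],-0.4],[[0,0,-0.32],[0,0,0],-0.4],[[0,0,-0.32],[0,0,0],-0.4],[[0,0,-0.32],[0,0,0],0],[[0,0,-0.32],[0,0,0],0.4],[[0,0,-0.32],[0,0,0],1],[[0,0,-0.32],[0,0,0],1],[[0,0,-0.32],[0,0,0],1],[[0,0,-0.32],[0,0,0],1]]'; python3 -m jog '[[[0,0,0.3],[0,0,0],1],[[0,0,0.7],[0,0,0],1],[[0,0,1],[0,0,0],1],[[0,0,1],[0,0,0],1],[[0,0,1],[0,0,0],1]]'
```

```text
clock: 9.75
position: [431.1, 109.1, 65.7]
ee_rot: [-0.201, 0.98, -0.002, -0.005]
contact_force: [-0.5, -0.6, 0.4]
gripper_width: 60.2
grasp_force: 0.0
clock: 10.75
position: [434.3, 112.9, 38.6]
ee_rot: [-0.203, 0.979, 0.0, 0.001]
contact_force: [-0.8, -1.5, 5.2]
gripper_width: 31.6
grasp_force: 59.1
clock: 11.25
position: [433.4, 112.7, 138.1]
ee_rot: [-0.203, 0.979, 0.001, 0.001]
contact_force: [-0.2, -0.7, -1.3]
gripper_width: 31.7
grasp_force: 59.9
```

```bash
python3 -m jog '[[[0.1,-0.3,0.35],[0,0,0],1],[[0.2,-0.65,0.6],[0,0,0],1],[[0.3,-0.95,0.6],[0,0,0],1],[[0.3,-0.95,0.6],[0,0,0],1]]';python3 -m jog '[[[0.15,-0.47,0],[0,0,0],1],[[0.3,-0.95,0],[0,0,0],1],[[0.3,-0.95,0],[0,0,0],1]]';python3 -m jog '[[[0.15,-0.47,0],[0,0,0],1],[[0.3,-0.95,0],[0,0,0],1],[[0.3,-0.95,0],[0,0,0],1]]';python3 -m jog '[[[0.15,-0.47,0],[0,0,0],1],[[0.3,-0.95,0],[0,0,0],1],[[0.3,-0.95,0],[0,0,0],1]]';python3 -m jog '[[[0.15,-0.47,0],[0,0,0],1],[[0.3,-0.93,0],[0,0,0],1],[[0.3,-0.93,0],[0,0,0],1],[[0.3,-0.93,-0.2],[0,0,0],1],[[0.3,-0.93,-0.2],[0,0,0],1]]'
python3 - <<'E'
from h import *
d=snap('wrist','w6');X=cloud(d);s=read_state();print(s['position'],s['gripper_width'])
print('rotor',disc(X,539,-313,110,57,67),'spindle',disc(X,539,-313,25,70,110),'lv',disc(X,519,-375,25,75,100),'tube',disc(X,494,-264,25,88,110),'vial',disc(X,560,-249,26,76,100))
P=disc(X,583,-361,28,188,215);print('held',P)
E
```

```text
clock: 11.65
position: [463.4, 15.2, 196.5]
ee_rot: [-0.201, 0.98, -0.0, -0.001]
contact_force: [0.1, -1.0, -0.7]
gripper_width: 31.7
grasp_force: 59.9
clock: 11.95
position: [493.4, -81.0, 195.2]
ee_rot: [-0.2, 0.98, -0.0, -0.002]
contact_force: [-0.5, 0.4, -0.3]
gripper_width: 31.2
grasp_force: 60.0
clock: 12.25
position: [523.8, -175.8, 195.0]
ee_rot: [-0.201, 0.98, 0.0, -0.002]
contact_force: [-1.1, 1.6, -1.5]
gripper_width: 31.3
grasp_force: 60.1
clock: 12.55
position: [553.9, -270.5, 194.5]
ee_rot: [-0.201, 0.98, 0.0, -0.002]
contact_force: [-0.3, 0.9, -0.7]
gripper_width: 31.3
grasp_force: 60.1
clock: 13.05
position: [581.5, -358.1, 172.6]
ee_rot: [-0.203, 0.979, 0.003, -0.003]
contact_force: [-0.9, 0.4, -0.8]
gripper_width: 31.3
grasp_force: 60.1
[ 582.26179252 -358.51817044  174.52381765] 31.507989419056518
rotor [  539.3  -312.2    97.  36565.     61.8] spindle [ 539.3 -312.1    9.2  795.    94.4] lv [ 519.7 -374.8   16.4 2118.    87.8] tube [ 495.  -263.7    9.1  764.    95.6] vial [ 559.7 -247.8   16.9 1645.    87.7]
held [ 577.4 -363.    26.8 4283.   199.2]
```

View pics/w6.png

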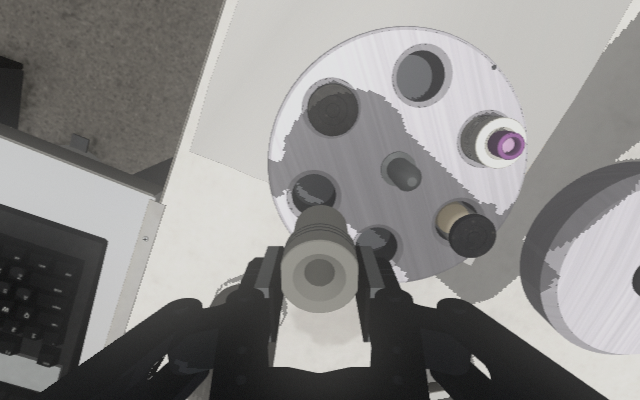

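Adapter held upright at (319,270); rotor vial at (472,236) seated. I'll check the held centre against the hole (583.8,-360.9).

```bash
python3 -m jog '[[[0,0,-0.3],[0,0,0],1],[[0,0,-0.3],[0,0,0],1],[[0,0,-0.3],[0,0,0],1],[[0,0,-0.3],[0,0,0],1]]'; python3 - <<'E'
from h import *
d=snap('wrist','w7');X=cloud(d);s=read_state();print(s['position'])
v=X[250:292,285:355];m=np.nanmedian(v.reshape(-1,3),0);print(m)
for u in (275,280,284,288,319,350,354,358,362): print(u,X[272,u].round(1))
g=cv2.cvtColor(d['frame'],cv2.COLOR_RGB2GRAY);print(g[272,270:370:4],[ (v,X[v,319].round(1)) for v in (238,246,254,300,306,310,314,318)])
E
```

```text
clock: 13.5
position: [584.3, -360.4, 149.1]
ee_rot: [-0.203, 0.979, -0.001, 0.001]
contact_force: [0.6, -0.3, -0.6]
gripper_width: 31.4
grasp_force: 60.1
[ 584.34065643 -360.5172258   149.19233444]
[ 583.64168743 -360.00583155  163.05490226]
275 [ 581.1 -379.6  177. ]
280 [ 585.5 -377.   167.7]
284 [ 586.9 -375.1  164.1]
288 [ 586.2 -373.6  164.2]
319 [ 588.9 -358.7  148.9]
350 [ 575.7 -350.7  165. ]
354 [ 574.9 -349.3  165.4]
358 [ 574.8 -347.4  164.2]
362 [ 568.5 -350.2  176.6]
[ 86  59  58 149 151 150 132 131 131  98 100 100  99  98  97  96 104 128
 123 147 148 147  94  42  61] [(238, array([ 567.8, -367.8,  163. ])), (246, array([ 570.5, -366.7,  164.3])), (254, array([ 573.9, -365.2,  163.9])), (300, array([ 593.9, -356.5,  163.1])), (306, array([ 595.9, -355.6,  164.2])), (310, array([ 597.2, -355. ,  164.8])), (314, array([ 7.065e+02, -3.080e+02,  2.000e-01])), (318, array([ 7.111e+02, -3.060e+02, -5.000e-01]))]
```

```bash
python3 -m jog '[[[0.01,0,-0.2],[0,0,0],1],[[0.01,0,-0.4],[0,0,0],1],[[0.01,0,-0.55],[0,0,0],1],[[0.01,0,-0.7],[0,0,0],1],[[0.01,0,-0.75],[0,0,0],1],[[0.01,0,-0.78],[0,0,0],1],[[0.01,0,-0.79],[0,0,0],1],[[0.01,0,-0.79],[0,0,0],1]]'
```

```text
clock: 14.35
position: [584.9, -360.7, 69.1]
ee_rot: [-0.203, 0.979, -0.0, 0.001]
contact_force: [-0.1, 0.3, 0.5]
gripper_width: 31.6
grasp_force: 60.2
```

```bash
python3 -m jog '[[[0,0,0],[0,0,0],0.2],[[0,0,0],[0,0,0],-0.15],[[0,0,0],[0,0,0],-0.15],[[0,0,0.3],[0,0,0],-0.15],[[0,0,0.6],[0,0,0],-0.15],[[0,0,1],[0,0,0],-0.15],[[0,0,1],[0,0,0],-0.15],[[0,0,1],[0,0,0],-0.15]]'
python3 - <<'E'
from h import *
d=snap('wrist','w8');X=cloud(d);s=read_state();print(s['position'])
print('adapter',disc(X,584,-361,26,76,100))
E
```

```text
clock: 15.15
position: [584.9, -360.6, 169.9]
ee_rot: [-0.203, 0.979, -0.001, 0.001]
contact_force: [0.4, 0.1, -1.3]
gripper_width: 49.1
grasp_force: 0.0
[ 584.14426134 -360.17459366  168.1817544 ]
adapter [ 583.3 -360.4   17.1 1691.    83.5]
```

```bash
python3 -m jog '[[[-0.11,0.47,0],[0,0,0],-0.15],[[-0.23,0.94,0],[0,0,0],-0.15],[[-0.23,0.94,0],[0,0,0],-0.15]]';python3 -m jog '[[[-0.11,0.47,0],[0,0,0],-0.15],[[-0.23,0.94,0],[0,0,0],-0.15],[[-0.23,0.94,0],[0,0,0],-0.15]]';python3 -m jog '[[[-0.11,0.47,0],[0,0,0],-0.15],[[-0.23,0.94,0],[0,0,0],-0.15],[[-0.23,0.94,0],[0,0,0],-0.15]]';python3 -m jog '[[[-0.11,0.47,0],[0,0,0],-0.15],[[-0.23,0.94,0],[0,0,0],-0.15],[[-0.23,0.94,0],[0,0,0],-0.15]]';python3 -m jog '[[[-0.11,0.47,0],[0,0,0],-0.15],[[-0.23,0.94,0],[0,0,0],-0.15],[[-0.23,0.94,0],[0,0,0],-0.15]]';python3 -m jog '[[[-0.11,0.47,0],[0,0,0],-0.15],[[-0.23,0.93,-0.1],[0,0,0],-0.15],[[-0.23,0.93,-0.2],[0,0,0],-0.15],[[-0.23,0.93,-0.2],[0,0,0],-0.15],[[-0.23,0.93,-0.2],[0,0,0],-0.15]]'
python3 - <<'E'
from h import *
d=snap('wrist','w9');X=cloud(d);s=read_state();print(s['position'])
print('tube',disc(X,446,203,28,47,65),'block',disc(X,446,203,35,35,45))
E
```

```text
clock: 15.5
position: [558.8, -262.0, 166.5]
ee_rot: [-0.205, 0.979, 0.002, -0.002]
contact_force: [-0.4, -0.1, 0.4]
gripper_width: 49.1
grasp_force: 0.0
clock: 15.8
position: [536.3, -168.6, 167.1]
ee_rot: [-0.205, 0.979, 0.001, -0.002]
contact_force: [0.1, -0.9, 0.7]
gripper_width: 48.9
grasp_force: 0.0
clock: 16.1
position: [514.0, -75.2, 167.4]
ee_rot: [-0.205, 0.979, 0.0, -0.001]
contact_force: [0.5, -0.6, 0.9]
gripper_width: 49.0
grasp_force: 0.0
clock: 16.4
position: [491.7, 18.5, 167.7]
ee_rot: [-0.206, 0.979, 0.0, -0.001]
contact_force: [-0.3, -0.9, 0.9]
gripper_width: 49.1
grasp_force: 0.0
clock: 16.7
position: [469.4, 112.4, 167.8]
ee_rot: [-0.205, 0.979, -0.0, -0.0]
contact_force: [0.6, 0.0, -0.1]
gripper_width: 49.6
grasp_force: 0.0
clock: 17.2
position: [446.8, 201.0, 147.7]
ee_rot: [-0.202, 0.979, -0.001, -0.001]
contact_force: [0.3, 0.0, -0.1]
gripper_width: 49.1
grasp_force: 0.0
[447.03988821 201.06915049 148.1923343 ]
tube [447.  204.7   9.  501.   53.8] block [ 446.9  205.2   24.4 2559.    39.8]
```

```bash
python3 -m jog '[[[0,0.02,-0.2],[0,0,0],-0.15],[[0,0.02,-0.5],[0,0,0],-0.15],[[0,0.02,-0.8],[0,0,0],-0.15],[[0,0.02,-0.95],[0,0,0],-0.15],[[0,0.02,-1],[0,0,0],-0.15],[[0,0.02,-1],[0,0,0],-0.15],[[0,0.02,-1],[0,0,0],-0.15]]';python3 -m jog '[[[0,0,-0.03],[0,0,0],0],[[0,0,-0.04],[0,0,0],0.2],[[0,0,-0.04],[0,0,0],0.4],[[0,0,-0.04],[0,0,0],0.6],[[0,0,-0.04],[0,0,0],1],[[0,0,-0.04],[0,0,0],1],[[0,0,-0.04],[0,0,0],1],[[0,0,-0.04],[0,0,0],1]]'
```

```text
clock: 17.95
position: [447.4, 204.5, 49.4]
ee_rot: [-0.203, 0.979, 0.0, 0.001]
contact_force: [-0.6, 0.5, 0.1]
gripper_width: 49.1
grasp_force: 0.0
clock: 18.75
position: [446.6, 204.7, 44.8]
ee_rot: [-0.203, 0.979, 0.0, 0.0]
contact_force: [-2.2, -0.4, 5.5]
gripper_width: 15.1
grasp_force: 58.6
```

```bash
python3 -m jog '[[[0,0,0.3],[0,0,0],1],[[0,0,0.7],[0,0,0],1],[[0,0,1],[0,0,0],1],[[0,0,1],[0,0,0],1]]';python3 -m jog '[[[0.05,-0.2,0.3],[0,0,0],1],[[0.12,-0.5,0.45],[0,0,0],1],[[0.23,-0.94,0.45],[0,0,0],1],[[0.23,-0.94,0.45],[0,0,0],1]]'
python3 - <<'E'
from h import *
d=snap('wrist','w10');s=read_state();print(s['position'],s['gripper_width'])
a=d['frame'][180:400,200:440,::-1];cv2.imwrite('pics/c3.png',cv2.resize(a,None,fx=2,fy=2))
E
```

```text
clock: 19.15
position: [448.8, 206.4, 148.5]
ee_rot: [-0.203, 0.979, 0.002, 0.004]
contact_force: [-0.0, 0.4, 0.6]
gripper_width: 14.9
grasp_force: 58.7
clock: 19.55
position: [469.3, 107.1, 188.7]
ee_rot: [-0.2, 0.98, -0.0, -0.001]
contact_force: [-0.3, -0.0, -0.3]
gripper_width: 14.7
grasp_force: 58.8
[469.17232447 108.52909111 188.45120389] 14.548916416844019
```

View pics/c3.png

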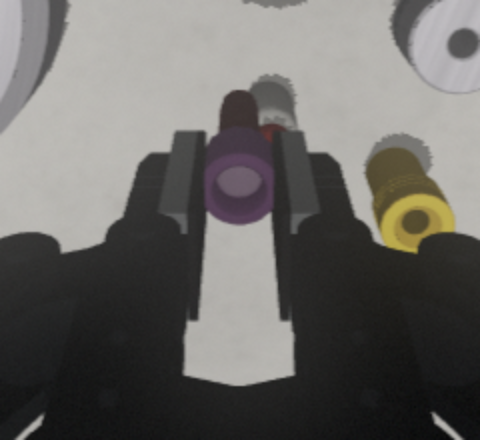

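Tube is held straight by its cap at crop (240,180).

```bash
python3 -m jog '[[[0.11,-0.47,0],[0,0,0],1],[[0.23,-0.94,0],[0,0,0],1],[[0.23,-0.94,0],[0,0,0],1]]';python3 -m jog '[[[0.11,-0.47,0],[0,0,0],1],[[0.23,-0.94,0],[0,0,0],1],[[0.23,-0.94,0],[0,0,0],1]]';python3 -m jog '[[[0.11,-0.47,0],[0,0,0],1],[[0.23,-0.94,0],[0,0,0],1],[[0.23,-0.94,0],[0,0,0],1]]';python3 -m jog '[[[0.11,-0.47,0],[0,0,0],1],[[0.23,-0.94,0],[0,0,0],1],[[0.23,-0.94,0],[0,0,0],1]]';python3 -m jog '[[[0.11,-0.47,0],[0,0,0],1],[[0.23,-0.94,0],[0,0,0],1],[[0.23,-0.94,-0.2],[0,0,0],1],[[0.23,-0.94,-0.4],[0,0,0],1],[[0.23,-0.94,-0.4],[0,0,0],1],[[0.23,-0.94,-0.4],[0,0,0],1]]'
python3 - <<'E'
from h import *
d=snap('wrist','w11');X=cloud(d);s=read_state();print(s['position'],s['gripper_width'])
hsv=cv2.cvtColor(d['frame'],cv2.COLOR_RGB2HSV)
P=X[240:320,290:350].reshape(-1,3);P=P[(np.hypot(P[:,0]-583,P[:,1]+361)<20)&(P[:,2]>145)&(P[:,2]<175)];print('cap',np.median(P,0),len(P),cv2.minEnclosingCircle(P[P[:,2]>np.percentile(P[:,2],90)-4][:,:2].astype(np.float32)))
E
```

```text
clock: 19.9
position: [492.5, 13.4, 188.1]
ee_rot: [-0.2, 0.98, -0.0, -0.001]
contact_force: [-0.2, 0.7, -0.6]
gripper_width: 14.6
grasp_force: 58.9
clock: 20.2
position: [516.0, -80.3, 188.1]
ee_rot: [-0.201, 0.98, -0.0, -0.001]
contact_force: [-0.1, 0.3, -0.3]
gripper_width: 14.3
grasp_force: 59.0
clock: 20.5
position: [539.4, -174.0, 187.9]
ee_rot: [-0.201, 0.98, -0.0, -0.001]
contact_force: [0.5, 0.8, -0.8]
gripper_width: 14.7
grasp_force: 59.0
clock: 20.8
position: [562.6, -267.9, 187.5]
ee_rot: [-0.201, 0.98, -0.0, -0.001]
contact_force: [-0.8, 0.9, -0.7]
gripper_width: 15.0
grasp_force: 59.1
clock: 21.4
position: [585.0, -358.0, 148.9]
ee_rot: [-0.204, 0.979, 0.0, -0.001]
contact_force: [0.5, 0.3, -0.0]
gripper_width: 14.7
grasp_force: 59.1
[ 585.43505789 -358.38590078  150.05503494] 14.87782337728549
cap [ 580.49929919 -358.27294996  158.31768425] 2349 ((583.9561157226562, -358.5896301269531), 15.098578453063965)
```

```bash
python3 -m jog '[[[-0.01,-0.015,-0.1],[0,0,0],1],[[-0.01,-0.015,-0.2],[0,0,0],1],[[-0.01,-0.015,-0.3],[0,0,0],1],[[-0.01,-0.015,-0.4],[0,0,0],1],[[-0.01,-0.015,-0.4],[0,0,0],1]]';python3 -m jog '[[[0,0,-0.07],[0,0,0],1],[[0,0,-0.13],[0,0,0],1],[[0,0,-0.17],[0,0,0],1],[[0,0,-0.19],[0,0,0],1],[[0,0,-0.2],[0,0,0],1],[[0,0,-0.2],[0,0,0],1]]'
```

```text
clock: 21.95
position: [582.2, -360.4, 106.8]
ee_rot: [-0.203, 0.979, 0.001, -0.002]
contact_force: [-0.6, -0.1, -0.2]
gripper_width: 14.9
grasp_force: 59.1
clock: 22.55
position: [583.5, -361.0, 89.3]
ee_rot: [-0.203, 0.979, -0.0, 0.0]
contact_force: [-0.3, -0.2, 0.0]
gripper_width: 14.6
grasp_force: 59.1
```

Free of contact at about 2 mm above seat. Releasing and raising.

```bash
python3 -m jog '[[[0,0,-0.015],[0,0,0],1],[[0,0,-0.015],[0,0,0],1],[[0,0,-0.015],[0,0,0],0.5],[[0,0,-0.015],[0,0,0],0],[[0,0,-0.015],[0,0,0],0],[[0,0,0.3],[0,0,0],0],[[0,0,0.6],[0,0,0],0],[[0,0,1],[0,0,0],0],[[0,0,1],[0,0,0],0],[[0,0,1],[0,0,0],0]]'
python3 - <<'E'
from h import *
d=snap('wrist','w12');X=cloud(d);s=read_state();print(s['position'])
print('tube',disc(X,584,-361,20,90,115),'adapter',disc(X,584,-361,24,76,90),'vial',disc(X,560,-249,26,76,110),'rotor',disc(X,539,-313,110,57,67),'lidknob',disc(X,537,-58,30,60,80))
E
```

```text
clock: 23.55
position: [583.9, -361.0, 190.8]
ee_rot: [-0.203, 0.979, -0.001, 0.001]
contact_force: [-0.5, 0.3, -1.3]
gripper_width: 42.8
grasp_force: 0.0
[ 583.15063832 -360.64976765  189.09068299]
tube [ 583.3 -360.2    9.   486.    95.8] adapter [ 583.6 -360.2   17.3 1148.    83.8] vial [ 560.  -248.    16.7 1452.    87.7] rotor [  539.3  -312.     97.2 34856.     61.8] lidknob [ 0.  0.  0.  0. nan]
  return _methods._mean(a, axis=axis, dtype=dtype,
  ret = ret.dtype.type(ret / rcount)
```

View pics/w12.png

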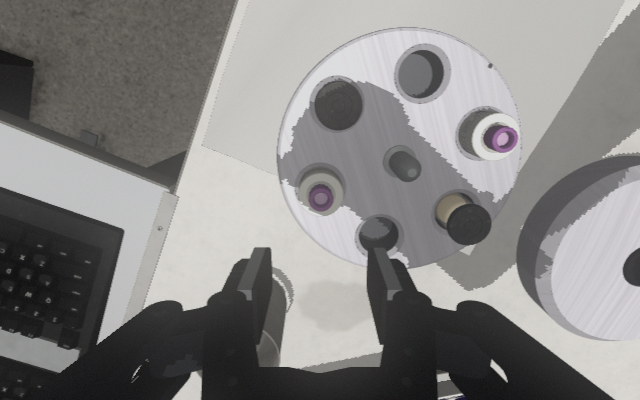

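All four parts are seated (new tube at (320,198), top 95.8–97 mm; vial at (468,223)). Now the lid.

```bash
python3 -m jog '[[[-0.08,0.5,0],[0,0,0],-0.4],[[-0.16,1,0],[0,0,0],-0.4],[[-0.16,1,0],[0,0,0],-0.4]]';python3 -m jog '[[[-0.08,0.5,0],[0,0,0],-0.4],[[-0.16,1,0],[0,0,0],-0.4],[[-0.16,1,0],[0,0,0],-0.4]]';python3 -m jog '[[[-0.08,0.5,0],[0,0,0],-0.4],[[-0.16,1,0],[0,0,0],-0.4],[[-0.16,1,0],[0,0,0],-0.4],[[-0.16,1,0],[0,0,0],-0.4],[[-0.16,1,0],[0,0,0],-0.4]]'
python3 - <<'E'
from h import *
d=snap('wrist','w13');X=cloud(d);s=read_state();print(s['position'])
print('lidknob',disc(X,537,-58,30,64,78),'lid',disc(X,537,-58,100,38,50))
E
```

```text
clock: 23.9
position: [565.5, -256.4, 187.7]
ee_rot: [-0.205, 0.979, 0.002, -0.002]
contact_force: [1.8, -0.7, -0.7]
gripper_width: 60.1
grasp_force: 0.0
clock: 24.2
position: [549.9, -156.9, 188.1]
ee_rot: [-0.205, 0.979, 0.001, -0.001]
contact_force: [0.7, -0.2, 0.5]
gripper_width: 59.8
grasp_force: 0.0
clock: 24.7
position: [535.4, -61.9, 188.6]
ee_rot: [-0.203, 0.979, -0.0, -0.001]
contact_force: [0.0, 0.3, -0.1]
gripper_width: 59.7
grasp_force: 0.0
[535.46052982 -62.16008675 188.71553208]
lidknob [ 536.7  -56.1   17.4 1385.    69.6] lid [  536.4   -56.3    89.8 30502.     44.8]
```

```bash
python3 -m jog '[[[0.01,0.05,-0.3],[0,0,0],-0.4],[[0.01,0.05,-0.7],[0,0,0],-0.4],[[0.01,0.05,-1],[0,0,0],-0.4],[[0.01,0.05,-1],[0,0,0],-0.4],[[0.01,0.05,-1],[0,0,0],-0.4]]'; python3 -m jog '[[[0,0,-0.15],[0,0,0],-0.4],[[0,0,-0.3],[0,0,0],-0.4],[[0,0,-0.37],[0,0,0],-0.4],[[0,0,-0.39],[0,0,0],-0.4],[[0,0,-0.39],[0,0,0],-0.4]]'
```

```text
clock: 25.25
position: [536.9, -57.2, 89.5]
ee_rot: [-0.202, 0.979, -0.0, -0.0]
contact_force: [0.3, 0.4, 0.8]
gripper_width: 59.9
grasp_force: 0.0
clock: 25.75
position: [537.3, -56.1, 51.3]
ee_rot: [-0.203, 0.979, -0.0, 0.001]
contact_force: [0.4, -0.4, 0.6]
gripper_width: 59.7
grasp_force: 0.0
```

```bash
python3 -m jog '[[[0,0,-0.01],[0,0,0],0],[[0,0,-0.01],[0,0,0],0.3],[[0,0,-0.01],[0,0,0],1],[[0,0,-0.01],[0,0,0],1],[[0,0,-0.01],[0,0,0],1],[[0,0,-0.01],[0,0,0],1],[[0,0,-0.01],[0,0,0],1]]'; python3 -m jog '[[[0,0,0.1],[0,0,0],1],[[0,0,0.2],[0,0,0],1],[[0,0,0.3],[0,0,0],1],[[0,0,0.45],[0,0,0],1],[[0,0,0.65],[0,0,0],1],[[0,0,0.85],[0,0,0],1],[[0,0,1],[0,0,0],1],[[0,0,1],[0,0,0],1]]'
```

```text
clock: 26.45
position: [537.5, -55.9, 51.1]
ee_rot: [-0.203, 0.979, -0.0, 0.001]
contact_force: [-0.7, -0.3, 5.2]
gripper_width: 31.9
grasp_force: 63.2
clock: 27.25
position: [538.0, -55.8, 152.2]
ee_rot: [-0.203, 0.979, -0.0, 0.003]
contact_force: [0.6, -0.1, -2.7]
gripper_width: 31.9
grasp_force: 62.1
```

```bash
python3 -m jog '[[[0,0,0.15],[0,0,0],1],[[0,-0.1,0.3],[0,0,0],1],[[0,-0.3,0.3],[0,0,0],1],[[0,-0.5,0.3],[0,0,0],1],[[0,-0.7,0.3],[0,0,0],1],[[0,-0.9,0.3],[0,0,0],1]]';python3 -m jog '[[[0,-0.3,0],[0,0,0],1],[[0,-0.6,0],[0,0,0],1],[[0,-0.9,0],[0,0,0],1]]';python3 -m jog '[[[0.01,-0.25,0],[0,0,0],1],[[0.02,-0.5,0],[0,0,0],1],[[0.02,-0.65,0],[0,0,0],1],[[0.02,-0.75,0],[0,0,0],1],[[0.02,-0.76,0],[0,0,0],1],[[0.02,-0.76,0],[0,0,0],1],[[0.02,-0.76,0],[0,0,0],1]]'
python3 - <<'E'
from h import *
d=snap('wrist','w14');X=cloud(d);s=read_state();print(s['position'])
P=X[(X[...,2]>165)&(X[...,2]<182)&(np.hypot(X[...,0]-538,X[...,1]+311)<90)&(np.hypot(X[...,0]-538,X[...,1]+311)>30)];
A=np.c_[P[:,:2]-[538,-311],np.ones(len(P))]
c=np.linalg.lstsq(A,P[:,2],rcond=None)[0];print('lid plane',c,len(P)); 
d=snap('side','s2')
E
```

```text
clock: 27.85
position: [535.7, -146.5, 178.3]
ee_rot: [-0.203, 0.979, 0.0, -0.001]
contact_force: [0.6, 0.2, -2.0]
gripper_width: 31.7
grasp_force: 62.1
clock: 28.15
position: [535.7, -236.8, 178.2]
ee_rot: [-0.203, 0.979, 0.001, -0.001]
contact_force: [-0.6, -0.2, -2.7]
gripper_width: 31.8
grasp_force: 62.1
clock: 28.85
position: [538.5, -311.1, 179.3]
ee_rot: [-0.203, 0.979, 0.0, 0.0]
contact_force: [-1.3, 0.7, -2.4]
gripper_width: 31.8
grasp_force: 62.2
[ 538.57037964 -311.06368441  179.44727024]
lid plane [1.21966785e-02 6.77645580e-03 1.73059900e+02] 70141
```

View pics/s2.png

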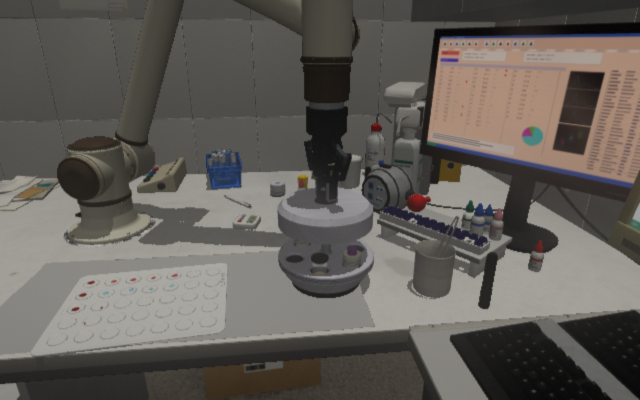

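View pics/w14.png

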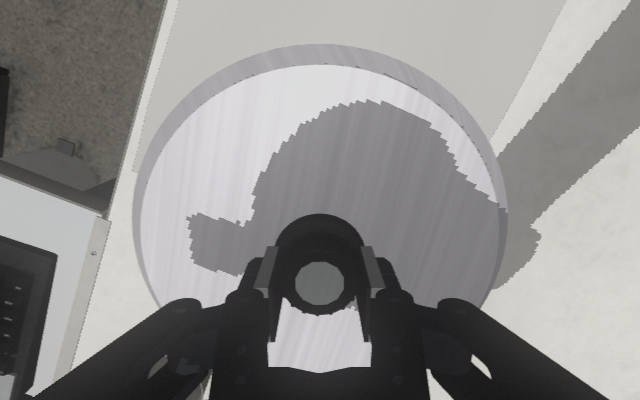

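Lid is held level, knob at (320,280), centred over the rotor. Lowering in steps.

```bash
python3 -m jog '[[[0.01,-0.01,-0.1],[0,0,0],1],[[0.01,-0.01,-0.2],[0,0,0],1],[[0.01,-0.01,-0.25],[0,0,0],1],[[0.01,-0.01,-0.3],[0,0,0],1],[[0.01,-0.01,-0.35],[0,0,0],1],[[0.01,-0.01,-0.4],[0,0,0],1],[[0.01,-0.01,-0.4],[0,0,0],1],[[0.01,-0.01,-0.4],[0,0,0],1]]'
```

```text
clock: 29.75
position: [539.5, -313.1, 139.4]
ee_rot: [-0.203, 0.979, -0.0, 0.0]
contact_force: [0.0, 0.5, -2.0]
gripper_width: 32.2
grasp_force: 62.2
```

```bash
python3 -m jog '[[[0,0,-0.05],[0,0,0],1],[[0,0,-0.1],[0,0,0],1],[[0,0,-0.15],[0,0,0],1],[[0,0,-0.2],[0,0,0],1],[[0,0,-0.22],[0,0,0],1],[[0,0,-0.23],[0,0,0],1],[[0,0,-0.23],[0,0,0],1],[[0,0,-0.23],[0,0,0],1]]'
```

```text
clock: 30.55
position: [539.6, -313.0, 116.5]
ee_rot: [-0.203, 0.979, -0.0, 0.0]
contact_force: [0.3, -0.7, -2.6]
gripper_width: 31.8
grasp_force: 62.2
```

Free descent; about 3 mm remain.

```bash
python3 -m jog '[[[0,0,-0.01],[0,0,0],1],[[0,0,-0.02],[0,0,0],1],[[0,0,-0.03],[0,0,0],1],[[0,0,-0.03],[0,0,0],1],[[0,0,-0.03],[0,0,0],1]]'
```

```text
clock: 31.05
position: [539.5, -313.0, 113.4]
ee_rot: [-0.203, 0.979, -0.0, 0.0]
contact_force: [0.1, -0.2, -1.1]
gripper_width: 32.1
grasp_force: 62.4
```

Contact begins (weight is unloading). Release and rise.

```bash
python3 -m jog '[[[0,0,-0.005],[0,0,0],1],[[0,0,-0.005],[0,0,0],0.3],[[0,0,-0.005],[0,0,0],-0.1],[[0,0,-0.005],[0,0,0],-0.4],[[0,0,-0.005],[0,0,0],-0.4],[[0,0,0.2],[0,0,0],-0.4],[[0,0,0.5],[0,0,0],-0.4],[[0,0,0.9],[0,0,0],-0.4],[[0,0,1],[0,0,0],-0.4],[[0,0,1],[0,0,0],-0.4]]'
python3 - <<'E'
from h import *
d=snap('wrist','w15');X=cloud(d);s=read_state();print(s['position'])
D=np.hypot(X[...,0]-539.4,X[...,1]+312)
P=X[(X[...,2]>100)&(X[...,2]<114)&(D<88)&(D>35)]
print('plane',np.linalg.lstsq(np.c_[P[:,:2]-[539.4,-312],np.ones(len(P))],P[:,2],rcond=None)[0],len(P),'knob',disc(X,539,-312,30,125,140))
T=cloud(snap('top','t2'));print('drop',disc(T,520,140,25,20,80),'pot',disc(T,695,264,60,90,110),disc(cloud(dict(np.load('/tmp/top0.npz'))),695,264,60,90,110))
E
```

```text
clock: 32.05
position: [540.6, -313.4, 215.9]
ee_rot: [-0.203, 0.979, -0.001, 0.002]
contact_force: [-0.0, -0.1, -1.1]
gripper_width: 59.4
grasp_force: 0.0
[ 539.56945106 -312.84010627  213.68194617]
plane [ 2.42028682e-03 -3.84670849e-04  1.06610067e+02] 33107 knob [ 538.8 -313.2   17.4 1826.   131.6]
drop [519.5 139.7  12.4  54.   42.5] pot [697.3 268.8  41.4 537.   98.9] [696.5 268.5  41.2 539.   99. ]
```

View pics/w15.png

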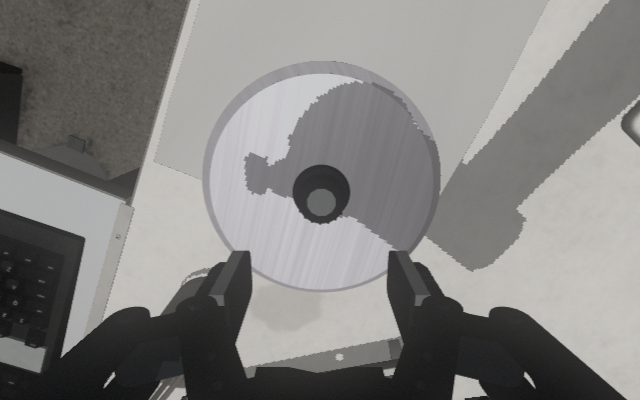

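Lid lies flat on the rotor (knob at (320,200)), level to 0.2°, centred to about 1.3 mm; bystanders unmoved.

```bash
python3 -c "from bench import job_done;print(job_done())"
```

```text
the job is handed in; nothing more can be done
None
```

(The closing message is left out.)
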